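# Scrape the shells down the chute

## Task

Swing the lever of the prep station fully open so that the waste chute is uncovered, then push all four scallop shells along the board and down the chute with the wooden scraper block, without touching the shells with the gripper. Then swing the lever fully shut again and leave the scraper standing upright on the counter, without disturbing the other crockery and jars.

Things in the scene. Friction and masses are not known exactly. Their poses are not given: they have to be found in the camera images.
- station: Wooden prep station fixed to the counter: box 230 mm (its x) by 440 mm (y = -240 to 200 mm), board top 95 mm above the counter. Origin on the counter plane, z up. Two fences along y, 10 mm thick, 20 mm above the board, inner faces at x = +-78 mm, y = -240 to 190 mm: a channel 156 mm wide, open at its -y end; an end fence closes it at y = 180 to 190 mm.
- shutter (a joint): Quarter-turn of lever and shutter together about an upright pivot: 0 = closed (lever along the station's +x, across the channel), 1.571 rad = open (lever along the station's -y, just outside the -x fence). Opening is clockwise from above. Stops at both ends; stays where left (friction 0.2 N m, about 2 N at 100 mm). May start ajar, up to 0.5 rad.
- lever_pivot (a point): Pivot axis of the lever at the lever's mid-height: station x = -100 mm, y = 55 mm, 143 mm above the counter.
- lever_tip (a point): Free end of the lever, 135 mm from the pivot, on its centre line, 143 mm above the counter. The lever is a level bar: steel, 14 mm wide and high; its outer 65 mm a black grip 18 mm wide and high, underside 134 mm up. Only the fences (tops 115 mm up) and the shells lie under its path.
- chute (a point): Centre of the chute's mouth, level with the board's top: a hole at station x = -75 to 75 mm, y = 70 to 180 mm, over a steel bin with its floor 6 mm above the counter. A steel shutter plate under the board (77 to 81 mm up) covers the hole when closed and slides under the board when open.
- scraper: Wooden scraper block, about 0.25 kg, standing on the counter on its sole: block 140 mm (its x) by 36 mm (its y), 40 mm high; on it a handle bar 100 mm (x) by 22 mm (y) from 40 to 85 mm high. Origin at the centre of the sole, z up.
- shell0: Empty scallop shell, a low ribbed dome 62 mm across and 16 mm high, 30 g, lying on the board. Origin at the centre of its flat underside.
- shell1: Empty scallop shell, a low ribbed dome 62 mm across and 16 mm high, 30 g, lying on the board. Origin at the centre of its flat underside.
- shell2: Empty scallop shell, a low ribbed dome 62 mm across and 16 mm high, 30 g, lying on the board. Origin at the centre of its flat underside.
- shell3: Empty scallop shell, a low ribbed dome 62 mm across and 16 mm high, 30 g, lying on the board. Origin at the centre of its flat underside.
- jar: Jar, 60 mm across, 90 mm high, on the counter near the scraper; to be left alone. Origin at the underside (as for all below).
- tin: Small tin, 48 mm across, 60 mm high, on the counter on the robot's side of the station; to be left alone.
- mug: White mug, 76 mm across, 90 mm high, on the robot's side of the station; to be left alone.
- mill: Dark wooden jar, 52 mm across, 120 mm high, behind the station; to be left alone.
- bowl: Blue bowl, 120 mm across, 50 mm high, left of the station; to be left alone.
- tumbler: Clear cup, 68 mm across, 100 mm high, left of the station; to be left alone.

How it is judged (in metres and radians):
On the way, in this order (a step that is already met when the one before it is completed fails the run):
1. the lever is fully open (above 1.45 rad) (value of joint shutter above 1.45 rad), for 0.1 s.
2. all four shells have gone down the chute (z of each of shell0, shell1, shell2, shell3 in the frame of station below 0.07 m and x of shell0 in the frame of station between -0.08 and 0.08 m and y of shell0 in the frame of station between 0.06 and 0.19 m and x of shell1 in the frame of station between -0.08 and 0.08 m and y of shell1 in the frame of station between 0.06 and 0.19 m and x of shell2 in the frame of station between -0.08 and 0.08 m and y of shell2 in the frame of station between 0.06 and 0.19 m and x of shell3 in the frame of station between -0.08 and 0.08 m and y of shell3 in the frame of station between 0.06 and 0.19 m), for 0.2 s.
At the end, for the whole second after the job is handed in: The lever is shut (joint under 0.1 rad), all four shells lie in the bin under the chute (origins below 70 mm and within the hole's outline), the scraper stands upright (within 0.1 rad) and at rest on the counter, and each bystander is upright and within 30 mm of where it was (all of step 2 and value of joint shutter below 0.1 rad and height (world z) of scraper between -0.01 and 0.01 m and angle between scraper's own z axis and vertical below 0.1 rad and linear speed of scraper below 0.02 m/s and distance of each of jar, tin, mug, mill, bowl, tumbler from where it was at the start of the episode below 0.03 m and angle between each of jar, tin, mug, mill, bowl, tumbler's own z axis and vertical below 0.2 rad); the robot touches nothing.
It fails at once if the gripper or arm touches a shell (over 0.5 N) (contact force between any of the fingers, the arm and shell0 above 0.5 N or contact force between any of the fingers, the arm and shell1 above 0.5 N or contact force between any of the fingers, the arm and shell2 above 0.5 N or contact force between any of the fingers, the arm and shell3 above 0.5 N).
It fails at once if a bystander is moved more than 60 mm or knocked over (distance of any of jar, tin, mug, mill, bowl, tumbler from where it was at the start of the episode above 0.06 m or angle between any of jar, tin, mug, mill, bowl, tumbler's own z axis and vertical above 0.6 rad).
It also fails if it takes over 72 s, if anything falls off the work surface, if the arm or the gripper's body presses on something with over 40 N, if the wrist force passes 120 N, or if a joint passes its speed limit or range.

## Robot

A 6-joint arm with a two-finger parallel gripper is mounted at the origin on the work surface. World frame = base frame: x ahead of the robot, y to its left, z up, the work surface at z = 0. Lengths are in mm, angles in rad, forces in N, time in s.
With the tool pointing down it reaches from about 425 to 950 mm from the base axis. Payload 14.7 kg.
Tool frame: the origin (TCP) lies at the very end of the fingers, on their centre line; the grasp point (between the pads) lies 19 mm behind it; z points along the fingers, y is the line along which they close (so a half turn about z gives the same grasp; the last joint's range is limited). The gripper opens to 85 mm and grips with 20 to 120 N. Pads are 22 mm wide; open, the fingers measure 114 mm over their backs; the gripper's body (76 mm by 85 mm) begins 54 mm behind the grasp point. The pads swing forward as they close: fully open they stand 13 mm farther back than shut.
Start: joints at [1.061, 0.48, 1.596, -0, 1.065, -0.047], TCP at [290.172, 581.629, 231.297] pointing down, gripper open.
Joint ranges: [-2.75, 2.75], [-0.82, 2.05], [0.23, 2.67], [-1.56, 4.7], [0.09, 2.69], [-2.92, 2.92]. Speed limits (rad/s): [1.89, 1.89, 2.39, 3.01, 3.01, 3.01].

## Interface

Orientations are given as a unit quaternion [x, y, z, w].
In Python, from bench import * gives the robot as it stands. The module is installed in compiled form; this text tells all that it offers.
- The arm moves only by the shell command python3 -m handwheel 'ROWS'. ROWS is a JSON object of lists of equal length, an entry for each row: "offset": the shift along the world's x, y, z as a fraction of full scale, a list of three; "twist": the turn about the world's z as a fraction of full scale; "claw": the opening, from -1 (shut) to 1 (fully open). A call has 1 to 20 rows; each row shifts and turns the commanded pose from where the row before left it; what a row does not reach is not made up. Full scale, the value 1, is 5 cm for a shift and 0.15 rad for a turn. A row lasts 1/10 s, in which the tool goes at most 50 mm and 8.59 degrees, less where a joint would pass 70% of its speed; a pose out of reach is approached as far as the arm can. A call with a number of a shift or a turn outside -1 to 1 is refused whole. A call with a gripper value outside its range is refused whole. The fingers move at their own pace and stop on an object; the grip force is fixed at half the most. Time passes only in rows, so rows that do not move let the fingers close. It gives the time, the measured TCP pose, the force, the opening and the grip force at its end, in the units of the state.
- get_state(): the state, without advancing time (a new reading comes with each control period).
- grab_frame(name): name is "scene" or "top" or "wrist"; returns a dict with "image" (400x640x3 uint8, blue, green, red), "mtx" (3x3 intrinsics, pixels), "distortion" ([k1, k2, p1, p2, k3] as OpenCV has them; the pictures are not rectified), "R" (3x3) and "t" (3): a world point X has camera coordinates R X + t. Camera axes: x right, y down, z forward; pixel columns grow to the right and rows downward; lengths in mm; the calibration is good to about 2 mm. A picture is of the moment at which its call begins. There is no depth.
- sign_off(): hands the job in; it is judged then, once.
The state is a dict: "time": time; "qpos": joint angles; "dq": joint speeds; "effort": joint torques, N m; "tcp_pos": TCP position; "tool_rot": TCP orientation; "contact_force": force on the tool from outside, world axes, zero at the start; "torque": the same for the moment, N m; "opening": opening from 0.0 (shut) to 1.0 (fully open); "grasp_force": force on a finger pad.
Only numpy, scipy, OpenCV 4.12 (cv2) and the standard library are available. Lean on these libraries where they do the work, as an engineer would, in place of code of your own. Each camera call takes 0.05 s, during which the arm holds its last target. There are 200 camera calls.

## Working session

There is one attempt and no reset: what is moved stays moved. The work goes in short steps, Python scripts to look and compute and a shell command to move; the robot and the scene stay as the last step left them, time stands still between calls to the robot, and variables do not carry over. Pictures are saved under pics/ and viewed, at most 10 in all, crops included, and the job is handed in when it is done.

```bash
mkdir -p pics
python3 - <<'E'
from bench import *
import cv2
for n in("scene","top"):
    f=grab_frame(n); cv2.imwrite(f"pics/{n}0.png",f["image"]); print(n,f["mtx"],f["distortion"],f["R"],f["t"])
print(get_state())
E
```

```text
scene [[425.29237611   0.         323.08706272]
 [  0.         425.29237611 202.24419475]
 [  0.           0.           1.        ]] [-0.04908372  0.          0.          0.          0.        ] [[-0.82992975  0.55786543  0.00166675]
 [ 0.36771711  0.54929028 -0.75037611]
 [-0.41952442 -0.62214656 -0.66100901]] [ 457.644345   -189.37645059 1476.30913464]
top [[472.68740825   0.         313.12093595]
 [  0.         472.68740825 202.51572356]
 [  0.           0.           1.        ]] [-0.05462284  0.          0.          0.          0.        ] [[ 0.01895875 -0.99980234 -0.00598751]
 [-0.98787681 -0.01780906 -0.15421493]
 [ 0.15407782  0.00883864 -0.98801918]] [  70.51875679  592.77810643 1218.92661425]
{'time': 0.1, 'qpos': array([ 1.06138283e+00,  4.80761254e-01,  1.59678163e+00, -3.56018158e-05,
        1.06512220e+00, -4.66286518e-02]), 'dq': array([-0.00104162, -0.00090561, -0.00037366, -0.00077402, -0.00223762,
       -0.00208915]), 'effort': array([ 1.64675956e-03, -9.52263236e+01, -4.31040072e+01,  3.15485852e-05,
        4.87063662e-03,  2.67442397e-05]), 'tcp_pos': array([290.01977626, 581.30973191, 230.7525781 ]), 'tool_rot': array([ 2.29324624e-01,  9.73349849e-01, -5.19896789e-04, -1.32195134e-04]), 'contact_force': array([-0.81497807,  0.03924926,  0.08569887]), 'torque': array([-0.00842406, -0.03963115, -0.04793877]), 'grasp_force': 0.0, 'opening': 1.0008350217853563}
```

View pics/top0.png

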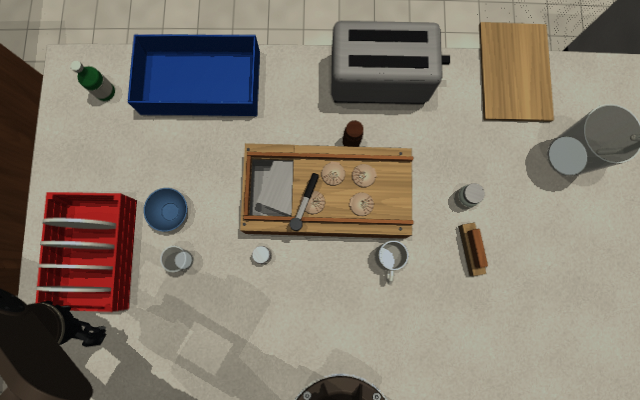

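View pics/scene0.png

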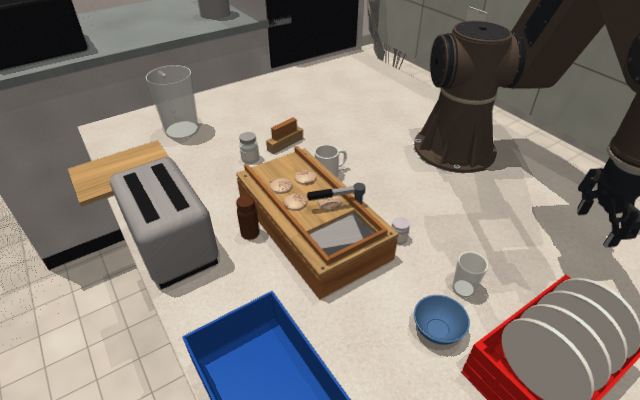

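Top view: station at about (245–412,145–237) with its chute end on the left (world +y), lever pivot (296,225) and tip (314,176), four shells (332,174), (363,175), (361,204), (315,203). The scraper is at (473,249) and the jar at (470,195). The scene view confirms this.

```bash
cat > h.py <<'E'
import numpy as np, cv2
from bench import *
def ray(f,uv):
    p=cv2.undistortPoints(np.array([[uv]],float),f["mtx"],np.array(f["distortion"]))[0,0]
    R=np.array(f["R"]);t=np.array(f["t"])
    return -R.T@t, R.T@np.array([p[0],p[1],1])
def plane(f,uv,z):
    c,d=ray(f,uv); return c+d*(z-c[2])/d[2]
def proj(f,X):
    return cv2.projectPoints(np.atleast_2d(np.array(X,float)),cv2.Rodrigues(np.array(f["R"]))[0],np.array(f["t"]),f["mtx"],np.array(f["distortion"]))[0][:,0]
E
python3 - <<'E'
from h import *
im=cv2.imread('pics/top0.png')
cv2.imwrite('pics/c1.png',cv2.resize(im[135:245,235:425],None,fx=4.2,fy=4.2,interpolation=cv2.INTER_CUBIC))
cv2.imwrite('pics/c2.png',cv2.resize(im[170:290,370:500],None,fx=5,fy=5,interpolation=cv2.INTER_CUBIC))
E
```

```text
(no output)
```

View pics/c1.png

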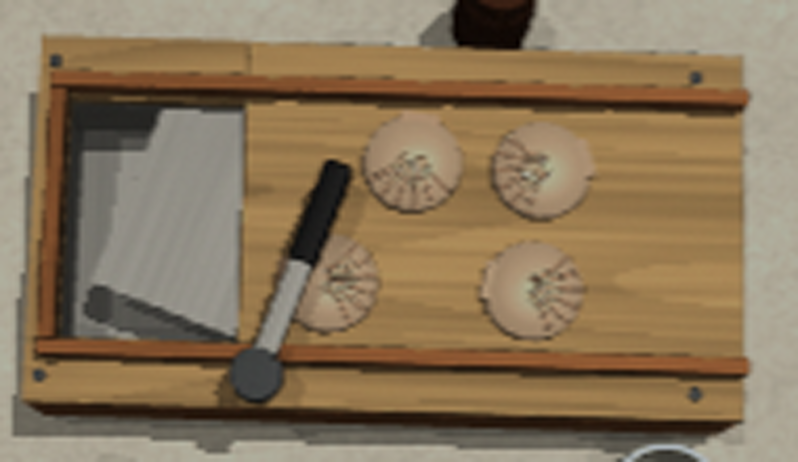

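View pics/c2.png

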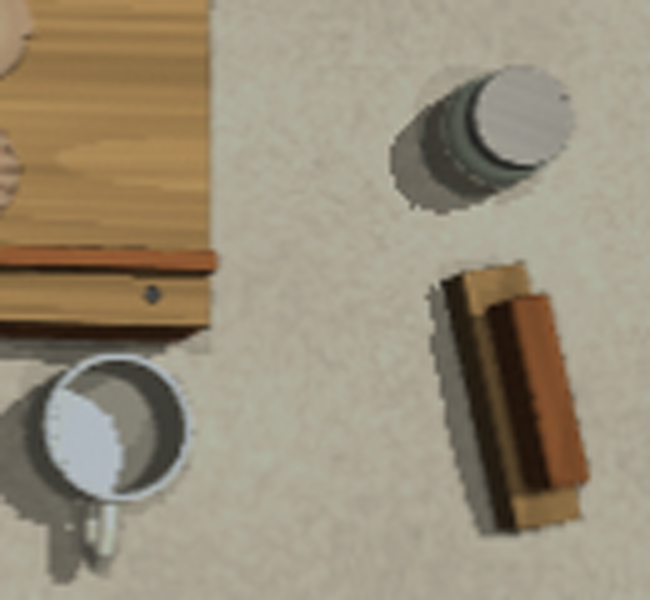

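Crop 1 shows the station's top corners at (43,36), (743,57), (740,423) and (23,402) in crop pixels, with the pivot at (257,375) and the tip at (338,163). Crop 2 shows the scraper handle's top face at (515,300), (548,295), (588,483), (550,490), and the jar's lid at (523,117).

Run:
```python
from h import *
np.set_printoptions(precision=1,suppress=True)
f=grab_frame("top")
P=lambda x,y,s,o,z:plane(f,((x+.5)/s-.5+o[0],(y+.5)/s-.5+o[1]),z)[:2]
A=lambda x,y,z:P(x,y,4.2,(235,135),z); B=lambda x,y,z:P(x,y,5,(370,170),z)
TL,TR,BR,BL=[A(*c,95) for c in((43,36),(743,57),(740,423),(23,402))]
print("corners",TL,TR,BR,BL)
# fit rigid: station coords
S=np.array([[115,200],[115,-240],[-115,-240],[-115,200]],float);W=np.array([TL,TR,BR,BL])
sc=S-S.mean(0);wc=W-W.mean(0)
th=np.arctan2((sc[:,0]*wc[:,1]-sc[:,1]*wc[:,0]).sum(),(sc*wc).sum())
R=np.array([[np.cos(th),-np.sin(th)],[np.sin(th),np.cos(th)]]);o=W.mean(0)-R@S.mean(0)
print("th",th,"o",o,"res",(S@R.T+o-W))
for n,x,y,z in(("pivot",257,375,150),("tip",338,163,152),("s0",412,162,103),("s1",542,171,103),("s2",533,290,103),("s3",332,283,103)):
    w=A(x,y,z); print(n,w,R.T@(w-o))
for n,s in(("open tip",(-100,-80)),("piv",(-100,55)),("closed tip",(35,55))): print(n,R@np.array(s,float)+o)
for n,z,c in(("handle",85,[(515,300),(548,295),(588,483),(550,490)]),("block",40,[(460,275),(523,264),(580,518),(515,530)])):
    q=np.array([B(*k,z) for k in c]); d=q[1]-q[2]+q[0]-q[3]; print(n,q.mean(0),np.arctan2(d[1],d[0]),np.linalg.norm(d)/2, np.linalg.norm(q[0]-q[1]))
print("jar",B(523,117,90),"mug",B(117,427,90), "mug handle",B(105,560,45))
for n,u,v,z in(("tin",261,253,60),("mill",354,128,120)): print(n,plane(f,(u,v),z))
```

```text
corners [738.5 263.6] [ 732.7 -174.4] [ 503.6 -169.4] [508.5 266.2]
th -0.013123396262691243 o [621.1  66.5] res [[ 0.2  1.4]
 [ 0.3 -0.6]
 [-0.7 -2.5]
 [ 0.2  1.8]]
pivot [521.7 121.7] [-100.1   53.9]
tip [647.8  77. ] [26.6 10.9]
s0 [660.   31.9] [ 39.4 -34.1]
s1 [655.8 -48. ] [  36.2 -114. ]
s2 [581.8 -42.7] [ -37.9 -109.7]
s3 [583.9  79.6] [-37.4  12.6]
open tip [520.  -12.2]
piv [521.8 122.8]
closed tip [656.8 121. ]
handle [ 475.1 -348.8] 0.16809215253674997 98.073431570234 17.554808733079472
block [ 475.4 -347.7] 0.19117788386589413 137.37327553613727 34.91699280336321
jar [ 617.2 -337.6] mug [ 453.2 -124.5] mug handle [ 385.9 -125.1]
tin [453.5 214.8  60. ]
mill [776.7 -21.2 120. ]
```

```bash
cat >> h.py <<'E'
th=-0.013;o=np.array([621.1,66.5]);Rs=np.array([[np.cos(th),-np.sin(th)],[np.sin(th),np.cos(th)]])
S2W=lambda s:Rs@np.array(s,float)+o
W2S=lambda w:Rs.T@(np.array(w,float)[:2]-o)
def lev(phi,r,d): return S2W(np.array([-100,55])+r*np.array([np.cos(phi),-np.sin(phi)])+d*np.array([np.sin(phi),np.cos(phi)]))
E
python3 - <<'E'
from h import *
np.set_printoptions(precision=3,suppress=True)
s=get_state(); p=s["tcp_pos"][:2]; print(s["tcp_pos"])
for phi,d in [(.2,45)]+[(a,24) for a in np.arange(.3,1.2,.12)]+[(1.26,22),(1.38,20),(1.47,20),(1.54,20),(1.56,20)]:
    w=lev(phi,105,d); print(round(phi,2),w,(w-p)/50); p=w
E
```

```text
[290.023 581.356 230.819]
0.2 [633.963 144.582] [ 6.879 -8.735]
0.3 [629.112 113.298] [-0.097 -0.626]
0.42 [627.203 100.523] [-0.038 -0.256]
0.54 [623.779  88.068] [-0.068 -0.249]
0.66 [618.889  76.112] [-0.098 -0.239]
0.78 [612.602  64.828] [-0.126 -0.226]
0.9 [605.01   54.377] [-0.152 -0.209]
1.02 [596.221  44.911] [-0.176 -0.189]
1.14 [586.363  36.565] [-0.197 -0.167]
1.26 [573.664  28.872] [-0.254 -0.154]
1.38 [560.079  22.988] [-0.272 -0.118]
1.47 [550.953  19.953] [-0.183 -0.061]
1.54 [543.689  18.168] [-0.145 -0.036]
1.56 [541.592  17.751] [-0.042 -0.008]
```

```bash
python3 -m handwheel '{"offset":[[0.49,-0.624,0],[0.49,-0.624,0],[0.49,-0.624,0],[0.49,-0.624,0],[0.49,-0.624,0],[0.49,-0.624,0],[0.49,-0.624,0],[0.49,-0.624,0],[0.49,-0.624,0],[0.49,-0.624,0],[0.49,-0.624,0],[0.49,-0.624,0],[0.49,-0.624,0],[0.49,-0.624,0],[0,0,0],[0,0,0],[0,0,0]],"twist":[0.214,0.214,0.214,0.214,0.214,0.214,0.214,0.214,0.214,0.214,0.214,0.214,0.214,0.214,0,0,0],"claw":[-1,-1,-1,-1,-1,-1,-1,-1,-1,-1,-1,-1,-1,-1,-1,-1,-1]}'
```

```text
time: 1.85
tcp_pos: [632.5, 145.3, 231.0]
tool_rot: [0.007, 1.0, 0.0, -0.0]
contact_force: [0.4, -0.1, 0.3]
opening: -0.001
grasp_force: 0.0
```

```bash
python3 -m handwheel '{"offset":[[0,0,-0.42],[0,0,-0.42],[0,0,-0.42],[0,0,-0.42],[0,0,-0.42],[0,0,0],[-0.05,-0.31,0],[-0.05,-0.31,0],[-0.04,-0.26,0],[-0.07,-0.25,0],[-0.1,-0.24,0],[-0.12,-0.23,0],[-0.15,-0.21,0],[-0.18,-0.19,0],[-0.2,-0.17,0],[0,0,0]],"twist":[0,0,0,0,0,0,0,0,0,0,0,0,0,0,0,0],"claw":[-1,-1,-1,-1,-1,-1,-1,-1,-1,-1,-1,-1,-1,-1,-1,-1]}'
python3 -m handwheel '{"offset":[[-0.24,-0.15,0],[-0.26,-0.12,0],[-0.18,-0.06,0],[-0.15,-0.04,0],[-0.06,0,0],[0,0,0],[0,0,0]],"twist":[0,0,0,0,0,0,0],"claw":[-1,-1,-1,-1,-1,-1,-1]}'
python3 - <<'E'
from h import *
f=grab_frame("top");cv2.imwrite('pics/c3.png',cv2.resize(f["image"][110:270,225:455],None,fx=3.4,fy=3.4,interpolation=cv2.INTER_CUBIC))
E
```

```text
time: 3.45
tcp_pos: [583.3, 35.2, 126.2]
tool_rot: [0.007, 1.0, -0.0, -0.001]
contact_force: [-0.7, 0.6, -0.4]
opening: 0.002
grasp_force: 0.0
time: 4.15
tcp_pos: [543.9, 17.7, 127.0]
tool_rot: [0.007, 1.0, -0.0, 0.003]
contact_force: [16.2, -0.0, -7.8]
opening: -0.001
grasp_force: 8.2
```

View pics/c3.png

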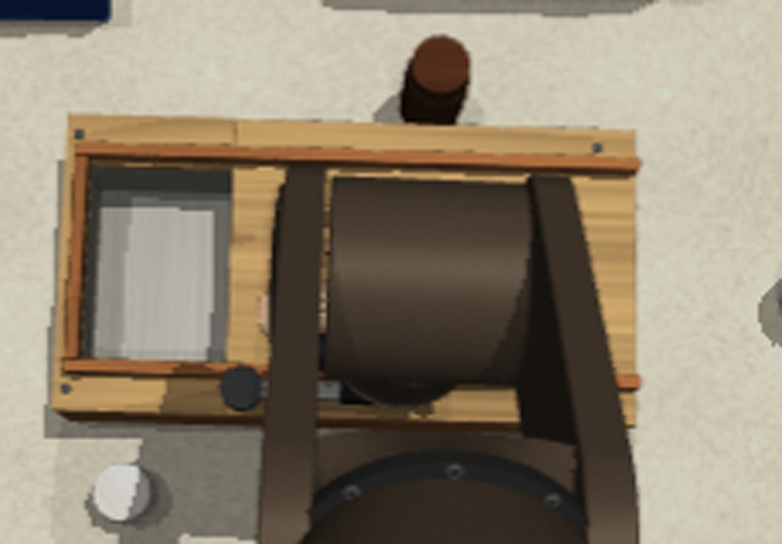

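The shutter plate has slid under the board and the lever lies along the fence, with 16 N at its stop, so it is open. Next I go to the scraper.

```bash
python3 -m handwheel '{"offset":[[0.3,0,0],[0,0,0.5],[0,0,0.6],[0,0,0.6],[0,0,0.6],[-0.14,-0.61,0],[-0.14,-0.61,0],[-0.14,-0.61,0],[-0.14,-0.61,0],[-0.14,-0.61,0],[-0.14,-0.61,0],[-0.14,-0.61,0],[-0.14,-0.61,0],[-0.14,-0.61,0],[-0.14,-0.61,0],[-0.14,-0.61,0],[-0.14,-0.61,0],[0,0,0],[0,0,0]],"twist":[0,0,0,0,0,0.1,0.1,0.1,0.1,0.1,0.1,0.1,0.1,0.1,0.1,0.15,0.15,0,0],"claw":[-1,-1,-1,-1,-1,1,1,1,1,1,1,1,1,1,1,1,1,1,1]}'
python3 - <<'E'
from h import *
f=grab_frame("wrist");cv2.imwrite('pics/w1.png',f["image"])
for z,c in((85,[(525,-339),(425,-358)]),(0,[(475,-348)])): print([proj(f,(x,y,z))[0] for x,y in c])
E
```

```text
time: 6.1
tcp_pos: [471.2, -348.2, 241.0]
tool_rot: [-0.09, 0.996, 0.0, -0.0]
contact_force: [0.7, 0.9, -0.4]
opening: 0.999
grasp_force: 0.0
[array([318.34848621, 234.29298215]), array([317.42725565, 131.23202464])]
[array([318.5475296 , 167.74744719])]
```

View pics/w1.png

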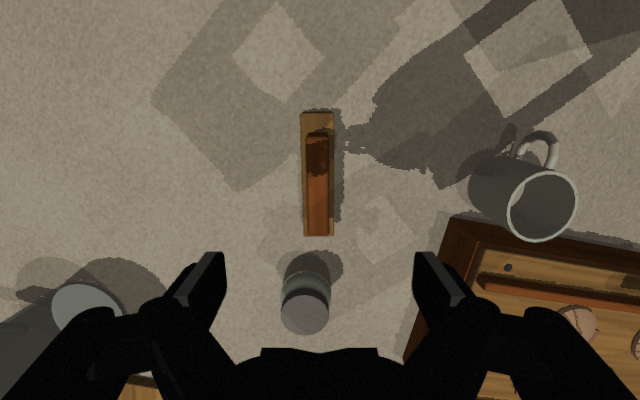

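The wrist view shows the handle upright at (317,131–236), as predicted, so position and angle are right.

```bash
python3 -m handwheel '{"offset":[[0.04,0,-0.5],[0.04,0,-0.5],[0,0,-0.5],[0,0,-0.5],[0,0,-0.5],[0,0,-0.5],[0,0,-0.5],[0,0,-0.25],[0,0,-0.13],[0,0,0],[0,0,0],[0,0,0],[0,0,0],[0,0,0],[0,0,0],[0,0,0],[0,0,0]],"twist":[0,0,0,0,0,0,0,0,0,0,0,0,0,0,0,0,0],"claw":[1,1,1,1,1,1,1,1,1,1,-1,-1,-1,-1,-1,-1,-1]}'
```

```text
time: 7.85
tcp_pos: [475.9, -348.4, 47.9]
tool_rot: [-0.091, 0.996, -0.0, 0.0]
contact_force: [-1.0, 0.2, 6.0]
opening: 0.249
grasp_force: 58.9
```

```bash
python3 -m handwheel '{"offset":[[0,0,0.3],[0,0,0.5],[0,0,0.6],[0,0,0.6],[0,0,0.6],[0,0,0.4],[0.285,0.44,0],[0.285,0.44,0],[0.285,0.44,0],[0.285,0.44,0],[0.285,0.44,0],[0.285,0.44,0],[0.285,0.44,0],[0.285,0.44,0],[0.285,0.44,0],[0.285,0.44,0],[0,0,0],[0,0,0],[0,0,0]],"twist":[0,0,0,0,0,0,-0.129,-0.129,-0.129,-0.129,-0.129,-0.129,-0.129,-0.129,-0.129,-0.129,0,0,0],"claw":[-1,-1,-1,-1,-1,-1,-1,-1,-1,-1,-1,-1,-1,-1,-1,-1,-1,-1,-1]}'
python3 - <<'E'
from h import *
f=grab_frame("wrist");cv2.imwrite('pics/w2.png',f["image"])
s=get_state();print(W2S(s["tcp_pos"]),s["tcp_pos"],s["opening"],s["grasp_force"])
print("fence inner ends z115",[proj(f,[*S2W((x,-240)),115])[0] for x in(-78,78)],"block ends",[proj(f,[*S2W((x,-195+18)),s["tcp_pos"][2]-48+40])[0] for x in(-70,70)])
E
```

```text
time: 9.75
tcp_pos: [617.6, -128.7, 197.7]
tool_rot: [0.006, 1.0, -0.0, -0.0]
contact_force: [0.1, -0.2, -2.3]
opening: 0.248
grasp_force: 59.4
[  -0.95512083 -195.40361644] [ 617.60478441 -128.87468885  197.59675215] 0.24725690215197677 59.399279952049255
fence inner ends z115 [array([252.46517248,  95.82994923]), array([263.68608958, 297.36027785])] block ends [array([359.10664675, 110.87844135]), array([349.78700025, 359.65278002])]
```

View pics/w2.png

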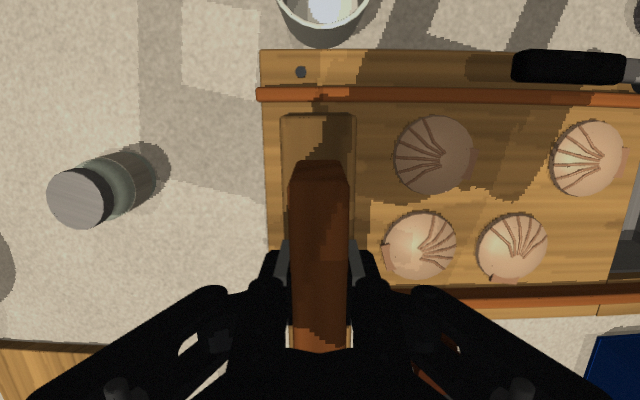

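The block's near end is at (281–356,113), inside the fence at row 95 and aligned with the channel. The shells are clear to its right, and the handle is held squarely.

```bash
python3 -m handwheel '{"offset":[[0.02,0,-0.3],[0,0,-0.3],[0,0,-0.3],[0,0,-0.14],[0,0,0],[0,0,0]],"twist":[0,0,0,0,0,0],"claw":[-1,-1,-1,-1,-1,-1]}'
```

```text
time: 10.4
tcp_pos: [619.0, -128.2, 144.6]
tool_rot: [0.006, 1.0, 0.0, -0.0]
contact_force: [-0.2, -0.3, -2.2]
opening: 0.249
grasp_force: 59.4
```

```bash
python3 -m handwheel '{"offset":[[0.002,0.15,0],[0.002,0.15,0],[0.002,0.15,0],[0.002,0.15,0],[0.002,0.15,0],[0.002,0.15,0],[0.002,0.15,0],[0.002,0.15,0],[0.002,0.15,0],[0.002,0.15,0],[0.002,0.15,0],[0.002,0.15,0],[0.002,0.15,0],[0.002,0.15,0],[0.002,0.15,0],[0.002,0.15,0],[0.002,0.15,0],[0.002,0.15,0],[0.002,0.15,0],[0,0,0]],"twist":[0,0,0,0,0,0,0,0,0,0,0,0,0,0,0,0,0,0,0,0],"claw":[-1,-1,-1,-1,-1,-1,-1,-1,-1,-1,-1,-1,-1,-1,-1,-1,-1,-1,-1,-1]}'
python3 - <<'E'
from h import *
f=grab_frame("wrist");cv2.imwrite('pics/w3.png',f["image"])
s=get_state();print(W2S(s["tcp_pos"]))
E
```

```text
time: 12.4
tcp_pos: [621.0, 15.4, 145.2]
tool_rot: [0.006, 1.0, 0.0, -0.0]
contact_force: [-0.9, -0.1, -2.3]
opening: 0.251
grasp_force: 59.5
[  0.57361516 -51.56957739]
```

View pics/w3.png

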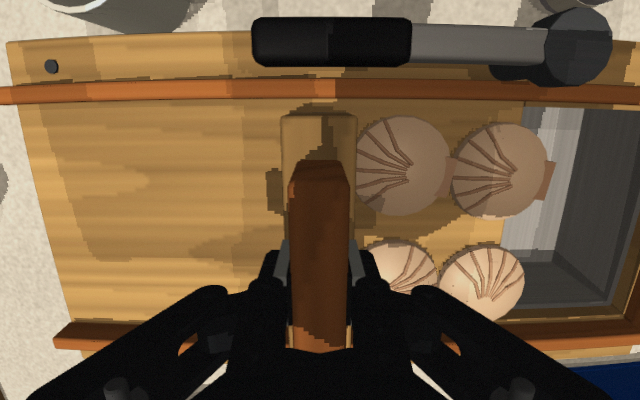

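The shells are in two files ahead of the block, with the leading ones at the hole edge (around (520,170)). I keep pushing.

```bash
python3 -m handwheel '{"offset":[[0,0.15,0],[0,0.15,0],[0.002,0.15,0],[0.002,0.15,0],[0.002,0.15,0],[0.002,0.15,0],[0.002,0.15,0],[0.002,0.15,0],[0.002,0.15,0],[0.002,0.15,0],[0.002,0.15,0],[0.002,0.15,0],[0.002,0.15,0],[0.002,0.15,0],[0.002,0.15,0],[0.002,0.15,0],[0.002,0.15,0],[0.002,0.15,0],[0,0,0],[0,0,0]],"twist":[0,0,0,0,0,0,0,0,0,0,0,0,0,0,0,0,0,0,0,0],"claw":[-1,-1,-1,-1,-1,-1,-1,-1,-1,-1,-1,-1,-1,-1,-1,-1,-1,-1,-1,-1]}'
python3 - <<'E'
from h import *
f=grab_frame("wrist");cv2.imwrite('pics/w4.png',f["image"])
s=get_state();print(W2S(s["tcp_pos"]))
E
```

```text
time: 14.45
tcp_pos: [622.6, 149.5, 145.2]
tool_rot: [0.006, 1.0, -0.0, -0.0]
contact_force: [-0.1, -0.1, -2.3]
opening: 0.247
grasp_force: 59.5
[ 0.4564766  82.71978998]
```

View pics/w4.png

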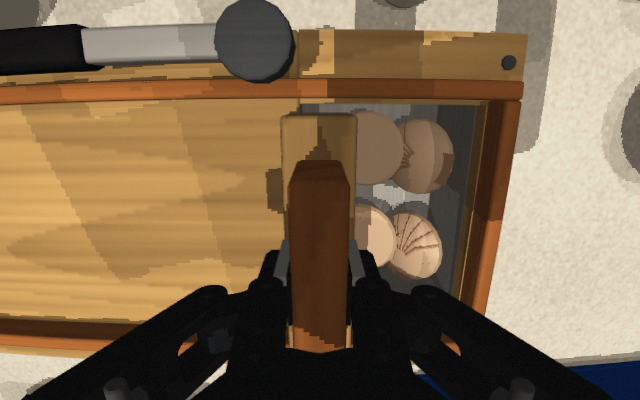

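All four shells lie in the bin, at (375,145), (425,155), (375,235) and (415,245), and the board is clear. I put the scraper back on the counter where it stood.

```bash
python3 -m handwheel '{"offset":[[0,0,0.4],[0,0,0.8],[0,0,0.8],[-0.184,-0.622,0],[-0.184,-0.622,0],[-0.184,-0.622,0],[-0.184,-0.622,0],[-0.184,-0.622,0],[-0.184,-0.622,0],[-0.184,-0.622,0],[-0.184,-0.622,0],[-0.184,-0.622,0],[-0.184,-0.622,0],[-0.184,-0.622,0],[-0.184,-0.622,0],[-0.184,-0.622,0],[-0.184,-0.622,0],[-0.184,-0.622,0],[-0.184,-0.622,0],[0,0,0]],"twist":[0,0,0,0.08,0.08,0.08,0.08,0.08,0.08,0.08,0.08,0.08,0.08,0.08,0.08,0.08,0.08,0.08,0.08,0],"claw":[-1,-1,-1,-1,-1,-1,-1,-1,-1,-1,-1,-1,-1,-1,-1,-1,-1,-1,-1,-1]}'
python3 -m handwheel '{"offset":[[0,0,0],[0,0,-0.5],[0,0,-0.6],[0,0,-0.6],[0,0,-0.6],[0,0,-0.6],[0,0,-0.4],[0,0,-0.3],[0,0,-0.1],[0,0,0],[0,0,0]],"twist":[0,0,0,0,0,0,0,0,0,0,0],"claw":[-1,-1,-1,-1,-1,-1,-1,-1,-1,-1,-1]}'
```

```text
time: 16.5
tcp_pos: [474.1, -352.0, 245.3]
tool_rot: [-0.089, 0.996, -0.001, 0.0]
contact_force: [0.1, 0.4, -3.1]
opening: 0.252
grasp_force: 59.8
time: 17.6
tcp_pos: [476.0, -348.5, 61.2]
tool_rot: [-0.09, 0.996, -0.0, 0.0]
contact_force: [0.3, 0.2, -2.8]
opening: 0.25
grasp_force: 59.8
```

```bash
python3 -m handwheel '{"offset":[[0,0,-0.12],[0,0,-0.1],[0,0,-0.04],[0,0,0],[0,0,0],[0,0,0],[0,0,0],[0,0,0],[0,0,0],[0,0,0],[0,0,0],[0,0,0.1],[0,0,0.3],[0,0,0.6],[0,0,0.8],[0,0,0.8],[0,0,0.8],[0,0,0.4],[0,0,0]],"twist":[0,0,0,0,0,0,0,0,0,0,0,0,0,0,0,0,0,0,0],"claw":[-1,-1,-1,-1,-1,0,0.5,1,1,1,1,1,1,1,1,1,1,1,1]}'
python3 - <<'E'
from h import *
np.set_printoptions(precision=3,suppress=True)
s=get_state(); p=s["tcp_pos"][:2]
for phi,d in [(1.57,-50)]+[(a,-24) for a in np.arange(1.57,-0.06,-.12)]+[(0,-24)]:
    w=lev(phi,105,d); print(round(phi,2),w,(w-p)/50); p=w
f=grab_frame("wrist")
g=cv2.cvtColor(f["image"],cv2.COLOR_BGR2HSV); m=cv2.inRange(g,(4,130,60),(18,255,255)); m[240:]=0; m[:,:260]=0;m[:,380:]=0
n,_,st,c=cv2.connectedComponentsWithStats(m); i=1+st[1:,4].argmax(); print(st[i],c[i])
E
```

```text
time: 19.5
tcp_pos: [476.8, -349.3, 242.1]
tool_rot: [-0.09, 0.996, -0.002, 0.002]
contact_force: [0.2, 0.2, -0.5]
opening: 1.003
grasp_force: 0.0
1.57 [470.546  18.413] [-0.126  7.355]
1.57 [496.544  18.096] [ 0.52  -0.006]
1.45 [509.259  15.823] [ 0.254 -0.045]
1.33 [522.156  15.088] [ 0.258 -0.015]
1.21 [535.047  15.902] [0.258 0.016]
1.09 [547.749  18.254] [0.254 0.047]
0.97 [560.077  22.109] [0.247 0.077]
0.85 [571.855  27.413] [0.236 0.106]
0.73 [582.914  34.088] [0.221 0.134]
0.61 [593.094  42.039] [0.204 0.159]
0.49 [602.249  51.152] [0.183 0.182]
0.37 [610.247  61.295] [0.16  0.203]
0.25 [616.973  72.323] [0.135 0.221]
0.13 [622.331  84.076] [0.107 0.235]
0.01 [626.244  96.387] [0.078 0.246]
0 [626.503  97.432] [0.005 0.021]
[ 305  106   33  124 2856] [320.058 171.179]
```

```bash
python3 -m handwheel '{"offset":[[-0.01,0.613,0],[-0.01,0.613,0],[-0.01,0.613,0],[-0.01,0.613,0],[-0.01,0.613,0],[-0.01,0.613,0],[-0.01,0.613,0],[-0.01,0.613,0],[-0.01,0.613,0],[-0.01,0.613,0],[-0.01,0.613,0],[-0.01,0.613,0],[0,0,0],[0,0,-0.5],[0,0,-0.6],[0,0,-0.6],[0,0,-0.5],[0,0,-0.12],[0,0,0],[0,0,0]],"twist":[-0.108,-0.108,-0.108,-0.108,-0.108,-0.108,-0.108,-0.108,-0.108,-0.108,-0.108,-0.108,0,0,0,0,0,0,0,0],"claw":[-1,-1,-1,-1,-1,-1,-1,-1,-1,-1,-1,-1,-1,-1,-1,-1,-1,-1,-1,-1]}'
```

```text
time: 21.55
tcp_pos: [469.9, 19.3, 122.1]
tool_rot: [0.007, 1.0, -0.0, 0.0]
contact_force: [-0.5, 0.7, 0.6]
opening: -0.002
grasp_force: 0.0
```

```bash
python3 -m handwheel '{"offset":[[0.26,-0.01,0.08],[0.27,0,0],[0.25,-0.05,0],[0.26,-0.02,0],[0.26,0.02,0],[0.25,0.05,0],[0.25,0.08,0],[0.24,0.1,0],[0.22,0.13,0],[0.2,0.16,0],[0.18,0.18,0],[0.16,0.2,0],[0.14,0.22,0],[0.1,0.23,0],[0.08,0.24,0],[0,0.08,0],[0,0,0],[0,0,0]],"twist":[0,0,0,0,0,0,0,0,0,0,0,0,0,0,0,0,0,0],"claw":[-1,-1,-1,-1,-1,-1,-1,-1,-1,-1,-1,-1,-1,-1,-1,-1,-1,-1]}'
```

```text
time: 23.35
tcp_pos: [626.2, 100.3, 125.5]
tool_rot: [0.007, 1.0, -0.0, 0.001]
contact_force: [1.7, -2.2, -0.7]
opening: -0.0
grasp_force: 1.2
```

```bash
python3 -m handwheel '{"offset":[[0,0.08,0],[0,0.06,0],[0,0,0],[0,0,0]],"twist":[0,0,0,0],"claw":[-1,-1,-1,-1]}'
```

```text
time: 23.75
tcp_pos: [626.1, 101.1, 125.6]
tool_rot: [0.007, 1.0, -0.003, 0.0]
contact_force: [4.1, -57.8, 2.8]
opening: 0.002
grasp_force: 28.6
```

At the stop: 58 N. I back off, rise clear and check.

```bash
python3 -m handwheel '{"offset":[[0,-0.3,0],[0,-0.3,0],[0,0,0.5],[0,0,0.6],[0,0,0.8],[0,0,0.8],[-0.2,-0.5,0],[-0.2,-0.6,0],[-0.2,-0.6,0],[-0.2,-0.6,0],[-0.2,-0.6,0],[0,-0.6,0],[0,-0.6,0],[0,-0.6,0],[0,0,0],[0,0,0],[0,0,0]],"twist":[0,0,0,0,0,0,0,0,0,0,0,0,0,0,0,0,0],"claw":[-1,-1,-1,-1,-1,-1,-1,-1,-1,-1,-1,-1,-1,-1,-1,-1,-1]}'
python3 - <<'E'
from h import *
im=grab_frame("top")["image"]; sc=grab_frame("scene")["image"]
a=cv2.resize(im[100:300,130:510],(800,421)[0:2]); cv2.imwrite('pics/f0.png',a)
b=cv2.resize(sc[100:310,220:500],(240,180))
x=np.zeros((600,800,3),np.uint8); x[:421]=a; x[421:600,:240]=b[:179]
cv2.imwrite('pics/f1.png',x)
E
```

```text
time: 25.45
tcp_pos: [575.4, -157.2, 260.3]
tool_rot: [0.007, 1.0, 0.0, -0.0]
contact_force: [0.3, -0.3, 0.0]
opening: -0.003
grasp_force: 0.0
```

View pics/f1.png

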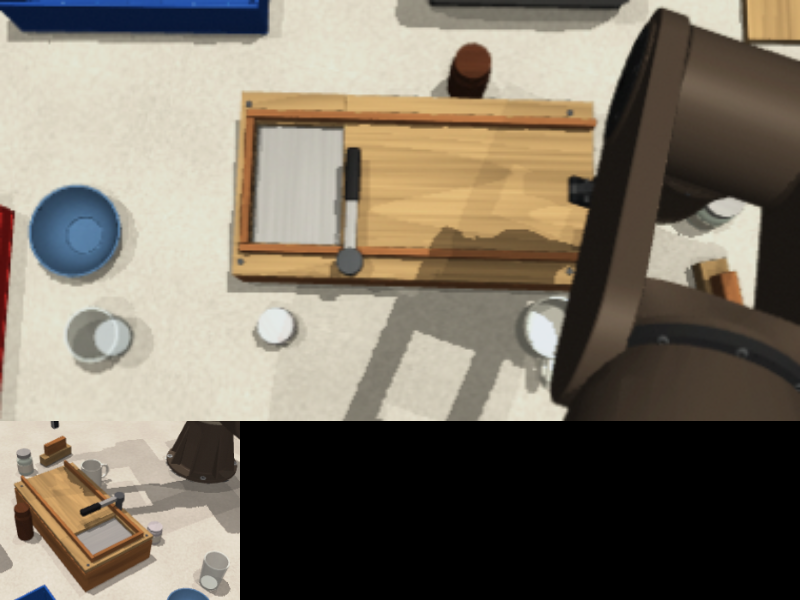

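The lever runs straight across the channel, from (349,260) to (353,150), and the shutter covers the hole at (300,185). The scraper stands upright, and the bystanders are where they were.

```bash
python3 -c "
from bench import *
print(sign_off())"
```

```text
the job is handed in; nothing more can be done
None
```

I handed the job in at about 25.5 s of the 72 s limit: the last pictures show all four shells in the bin, the lever shut, the scraper upright at its original spot and the other crockery and jars in place, but sign-off gave no verdict.

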